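# Divide the shoe-care tray and lift it out of its box

### The job

Get the shoe-care tray ready to carry: stand the loose orange divider in the slot between the two tins, right down on the tray floor, and let go of it. Then take the blue tray by its white handle and lift it straight up out of the clear box, until there is about 60 mm of air between the tray's underside and the box's rim, and hold it there over the box, level and still, for a good three seconds. Finish still holding it up like that, with the box left where it stands on the shelf and the saucer, jar and shoehorn clip undisturbed.

Things in the scene. Friction and masses are not known exactly. Their poses are not given: they have to be found in the camera images.
- tray_handle (a point): Centre of the blue tray's white handle bar: 144 mm long (its y), 14 mm wide (x, flat sides), 18 mm high (z); carried by posts 60 mm either side along y, open under the bar between them for 30 mm, down to the tray's spine. Axes are the tray's. The tray's underside is 87 mm below this point. The loaded tray weighs 0.5 to 0.75 kg and balances within 25 mm of here.
- tray: Open blue carry tray, 188 (x) x 240 (y) x 48 mm high, walls and floor 4 mm; origin: centre of its underside. A 28 mm wide hollow spine along y parts a -x half (tins, slot) from a +x half (brush). It hangs loose in the clear box by lips at its y ends that rest on the box's rim, with 3 mm play all round; its underside then sits 42 mm below the rim.
- tray_slot (a point): Middle of the divider slot, on the tray floor, in the -x half, 52 mm from the tray's middle line; tray axes. Slot: two upright white ribs on the outer wall facing two on the spine, each 6 mm proud and 43 mm high, flared over the top 10 mm; 12.5 mm between a pair's ribs (y), 76 mm between the walls (x). A divider stands in it with its length along x.
- divider_mid (a point): Centre of the orange divider, a loose flat slab 72 mm long (its x), 10 mm thick (y), 56 mm high (z), 50 g; at first it stands on its long edge on the glass shelf, left or right of the box. Seated in the slot its centre is 28 mm above the tray floor and its top 12 mm above the tray walls. Either way round fits.
- tin_a_mid (a point): Centre of a round steel polish tin with a dark lid, 62 mm across, 22 mm high, lying loose in the -x half of the tray on one side of the slot.
- tin_b_mid (a point): Centre of the other steel tin, with a pale lid, same size, on the other side of the slot.
- brush: Curved dark wooden suede brush with rubber nubs, about 42 (x) x 150 (y) x 32 mm, lying loose in the +x half of the tray; origin at the centre of its underside.
- box: Clear plastic shoe-care box without its lid, snap latches hanging open on its long sides, 202 (x) x 254 (y) x 88 mm high, walls 4 mm; loose on the shelf (1.2 kg); origin at the centre of its underside, which is on the shelf.
- shelf: Glass shelf, 280 (x) x 1000 (y) mm, 10 mm thick; origin at the centre of its top face. Behind it (+x) stands a half-height wall whose top is 35 to 60 mm above the glass.
- saucer: White ceramic saucer, 120 mm across, 18 mm high, on the shelf on the other side of the box from the divider; origin at the centre of its underside.
- jar: Amber glass jar with black cap, 48 mm across, 62 mm high, near the left end of the shelf; origin at the centre of its underside.
- shoehorn_clip: Steel spring clip on a small foot gripping a folded shoehorn, 130 (x) x 44 (y) x 55 mm high, near the right end of the shelf; origin at the centre of its underside.
Not all that is in view belongs to the job. Leave any turquoise look-alike of the part that bears tin_b_mid alone.

How it is judged:
On the way, in this order (a step that is already met when the one before it is completed fails the run):
1. the divider stands in the slot between the tins, down on the tray floor, and is let go (x of divider_mid in the frame of tray_slot between -0.004 and 0.004 m and y of divider_mid in the frame of tray_slot between -0.003 and 0.003 m and z of divider_mid in the frame of tray_slot between 0.025 and 0.031 m and angle between the z axis of divider_mid and the z axis of tray_slot, either way round below 0.1 rad and ((x of tin_a_mid in the frame of tray_slot between -0.02 and 0.02 m and y of tin_a_mid in the frame of tray_slot between 0.035 and 0.095 m and z of tin_a_mid in the frame of tray_slot between 0.003 and 0.019 m and x of tin_b_mid in the frame of tray_slot between -0.02 and 0.02 m and y of tin_b_mid in the frame of tray_slot between -0.095 and -0.035 m and z of tin_b_mid in the frame of tray_slot between 0.003 and 0.019 m) or (x of tin_a_mid in the frame of tray_slot between -0.02 and 0.02 m and y of tin_a_mid in the frame of tray_slot between -0.095 and -0.035 m and z of tin_a_mid in the frame of tray_slot between 0.003 and 0.019 m and x of tin_b_mid in the frame of tray_slot between -0.02 and 0.02 m and y of tin_b_mid in the frame of tray_slot between 0.035 and 0.095 m and z of tin_b_mid in the frame of tray_slot between 0.003 and 0.019 m)) and contact force between the fingers and divider below 0.05 N), for 0.2 s.
2. the tray is held up over the box, clear of it, level and still for two seconds, with the divider in its slot (z of tray_handle in the frame of box between 0.213 and 0.275 m and horizontal distance between tray_handle and box below 0.06 m and angle between tray_handle's own z axis and vertical below 0.07 rad and linear speed of tray below 0.02 m/s and angular speed of tray below 0.1 rad/s and contact force between the fingers and tray above 3 N and contact force between tray and box below 0.05 N and contact force between tray and shelf below 0.05 N and x of divider_mid in the frame of tray_slot between -0.004 and 0.004 m and y of divider_mid in the frame of tray_slot between -0.003 and 0.003 m and z of divider_mid in the frame of tray_slot between 0.025 and 0.031 m and angle between the z axis of divider_mid and the z axis of tray_slot, either way round below 0.1 rad and ((x of tin_a_mid in the frame of tray_slot between -0.02 and 0.02 m and y of tin_a_mid in the frame of tray_slot between 0.035 and 0.095 m and z of tin_a_mid in the frame of tray_slot between 0.003 and 0.019 m and x of tin_b_mid in the frame of tray_slot between -0.02 and 0.02 m and y of tin_b_mid in the frame of tray_slot between -0.095 and -0.035 m and z of tin_b_mid in the frame of tray_slot between 0.003 and 0.019 m) or (x of tin_a_mid in the frame of tray_slot between -0.02 and 0.02 m and y of tin_a_mid in the frame of tray_slot between -0.095 and -0.035 m and z of tin_a_mid in the frame of tray_slot between 0.003 and 0.019 m and x of tin_b_mid in the frame of tray_slot between -0.02 and 0.02 m and y of tin_b_mid in the frame of tray_slot between 0.035 and 0.095 m and z of tin_b_mid in the frame of tray_slot between 0.003 and 0.019 m)) and x of brush in the frame of tray_slot above 0.07 m and z of brush in the frame of tray_slot between -0.01 and 0.02 m), for 2 s.
At the end, for the whole second after the job is handed in: Gripper holds the tray 38 to 100 mm clear above the box's rim, within 60 mm of over its centre, tilt under 4 degrees, under 20 mm/s, touching nothing else; divider within 3-4 mm of the slot's middle and on the floor, a tin either side, brush in the other half; box within 30 mm of its first place (all of step 2 and distance of box from where it was at the start of the episode below 0.03 m); the arm keeps its last pose, push and grip.
It fails at once if the tray is tipped more than 15 degrees (angle between tray_handle's own z axis and vertical above 0.26 rad).
It fails at once if the box is shoved more than 30 mm or lifted (distance of box from where it was at the start of the episode above 0.03 m).
It fails at once if the saucer, the jar or the shoehorn clip is disturbed (distance of any of saucer, jar, shoehorn_clip from where it was at the start of the episode above 0.02 m).
It also fails if it takes over 69 s, if anything falls off the work surface, if the arm or the gripper's body presses on something with over 40 N, if the wrist force passes 120 N, or if a joint passes its speed limit or range.

### The arm

A 6-joint arm with a two-finger parallel gripper is mounted at the origin on the work surface. World frame = base frame: x ahead of the robot, y to its left, z up, the work surface at z = 0. Lengths are in m, angles in rad, forces in N, time in s.
With the tool pointing down it reaches from about 0.275 to 0.975 m from the base axis. Payload 8.4 kg.
Tool frame: the origin (TCP) lies at the very end of the fingers, on their centre line; the grasp point (between the pads) lies 19 mm behind it; z points along the fingers, y is the line along which they close (so a half turn about z gives the same grasp; the last joint's range is limited). The gripper opens to 92 mm and grips with 3 to 60 N. Pads are 20 mm wide; open, the fingers measure 128 mm over their backs; the gripper's body (75 mm by 189 mm) begins 69 mm behind the grasp point.
Start: joints at [-1.346, 0.353, 1.633, -0, 1.155, -0.002], TCP at [0.141, -0.609, 0.215] pointing down, gripper open.
Joint ranges: [-2.63, 2.63], [-0.92, 2.1], [0.06, 2.66], [-1.3, 4.44], [0, 2.69], [-3.02, 3.02]. Speed limits (rad/s): [2.22, 2.22, 2.79, 3.14, 3.14, 3.14].

### API

Orientations are given as a rotation vector (axis times angle).
In Python, from station import robot, eyes, job gives the robot as it stands.
- The arm moves only by the tool apply_moves, never from a script. Its argument "targets" is a list of rows, each an object with "linear": the shift along the world's x, y, z normalised to -1 to 1, where 1 is 0.08 m, a list of three; "delta_rot": the turn, a rotation vector about the world's x, y, z normalised to -1 to 1, where 1 is 45 degrees, a list of three; "hand": the closure, from -1 (fully open) to 1 (shut). A call has 1 to 12 rows; each row is the pose to reach, as a shift and turn from the pose commanded when the call began; what a row does not reach only later rows make up. A row lasts 1/10 s, in which the tool goes at most 50 mm and 8.59 degrees, less where a joint would pass 70% of its speed; a pose out of reach is approached as far as the arm can. A call with a number of a shift or a turn outside -1 to 1 is refused whole. A call with a gripper value outside its range is refused whole. The fingers move at their own pace and stop on an object; "newtons" is the grip in N (left out, the last holds). Time passes only in rows, so rows that repeat a pose let the fingers close. It gives the time, the measured TCP pose, the force, the opening and the grip force at its end, in the units of the state.
- robot.read_state(): the state, without advancing time (a new reading comes with each control period).
- eyes.camera(name): name is "side" or "top"; returns the picture (420x560x3 uint8, blue, green, red); there is no depth.
- eyes.camera_params(name): a dict with "fx", "fy", "cx", "cy" (pixels), "k1" (the pictures are not rectified: a ray, as slopes to the right and down, at radius r is drawn at 1 + k1 r^2 times it, then the intrinsics apply), "extrinsics" (4x4, takes a point from world to camera coordinates). Camera axes: x right, y up, looking along -z (the intrinsics and any distortion apply to the point x, -y, -z); pixel columns grow to the right and rows downward; lengths in m; the calibration is good to about 2 mm. A picture is of the moment at which its call begins. camera_params takes no time and is no camera call.
- job.job_done(): hands the job in; it is judged then, once.
The state is a dict: "clock": time; "joint_pos": joint angles; "dq": joint speeds; "joint_efforts": joint torques, N m; "eef_pos": TCP position; "tool_rot": TCP orientation; "contact_force": force on the tool from outside, world axes, zero at the start; "moment": the same for the moment, N m; "gripper_width": finger opening in m; "gripper_force": force on a finger pad.
Only numpy, scipy, OpenCV 4.12 (cv2) and the standard library are available. Lean on these libraries where they do the work, as an engineer would, in place of code of your own. Each camera call takes 0.05 s, during which the arm holds its last target. There are 200 camera calls.

## Working session

There is one attempt and no reset: what is moved stays moved. The work goes in short steps, Python scripts to look and compute and a tool call to move; the robot and the scene stay as the last step left them, time stands still between calls to the robot, and variables do not carry over. Pictures are saved under pics/ and viewed, at most 10 in all, crops included, and the job is handed in when it is done.

Besides the shell and the picture viewer there is one more tool, called after "Call:" in YAML: its name, and indented under it one key for each argument. apply_moves: Moves the arm, as the interface text tells. Its arguments: {"type":"object","properties":{"targets":{"type":"array","items":{"type":"object","properties":{"linear":{"type":"array","items":{"type":"number","minimum":-1,"maximum":1}},"delta_rot":{"type":"array","items":{"type":"number","minimum":-1,"maximum":1}},"hand":{"type":"number"}}}},"newtons":{"type":"number"}},"required":["targets"]}

```bash
mkdir -p pics
cat > h.py <<'E'
import numpy as np, cv2
from station import robot, eyes, job
def ray(cam,u,v):
    p=eyes.camera_params(cam); K=np.array([[p['fx'],0,p['cx']],[0,p['fy'],p['cy']],[0,0,1.]])
    s=cv2.undistortPoints(np.array([[[u,v]]],float),K,np.array([p['k1'],0,0,0.]))[0,0]
    # pinned: forward model xd = x(1+k1 r^2)
    E=np.array(p['extrinsics']); R=E[:3,:3]; t=E[:3,3]
    return -R.T@t, R.T@np.array([s[0],-s[1],-1.])
def onz(cam,u,v,z):
    o,d=ray(cam,u,v); return o+d*(z-o[2])/d[2]
def proj(cam,P):
    p=eyes.camera_params(cam); E=np.array(p['extrinsics']); c=E[:3,:3]@np.array(P,float)+E[:3,3]
    s=np.array([c[0],-c[1]])/-c[2]; s=s*(1+p['k1']*(s@s)); return np.array([p['fx']*s[0]+p['cx'],p['fy']*s[1]+p['cy']])
def tri(u1,v1,u2,v2,a='top',b='side'):
    o1,d1=ray(a,u1,v1);o2,d2=ray(b,u2,v2)
    A=np.stack([d1,-d2],1); k=np.linalg.lstsq(A,o2-o1,rcond=None)[0]
    P,Q=o1+k[0]*d1,o2+k[1]*d2; return (P+Q)/2,np.linalg.norm(P-Q)
E
python3 - <<'E'
from h import *
for c in('top','side'):
    cv2.imwrite(f'pics/{c}0.png',eyes.camera(c)); p=eyes.camera_params(c); print(c,p['fx'],p['cx'],p['cy'],p['k1'],ray(c,280,210))
print(robot.read_state())
E
```

```text
top 543.3858388368608 269.97296683607567 205.9686174842027 -0.07205836880662131 (array([ 0.3502931 , -0.02029901,  1.70989388]), array([ 0.07475834, -0.01484087, -0.99728958]))
side 467.60159577698744 276.3354081890353 211.44507568814618 -0.019625154869807114 (array([0.39259485, 0.80552918, 1.06050591]), array([ 0.05411648, -0.65116378, -0.75705225]))
{'clock': 0.1, 'joint_pos': array([-1.34639422e+00,  3.53565925e-01,  1.63406686e+00,  7.76616817e-06,
        1.15521264e+00, -2.37342747e-03]), 'dq': array([ 0.00108272, -0.00040886, -0.00137191,  0.00127714, -0.00075247,
        0.00045631]), 'joint_efforts': array([ 4.69922506e-04, -5.94904160e+01, -3.34930301e+01,  6.99621323e-02,
        1.84427225e-02, -4.38041138e-05]), 'eef_pos': array([ 0.14044017, -0.6085488 ,  0.21394383]), 'tool_rot': array([-3.12018159e+00, -3.55309508e-01,  2.06840635e-04]), 'contact_force': array([-0.36444642,  0.34943289, -0.6711033 ]), 'moment': array([ 0.01121041, -0.01560073, -0.04861023]), 'gripper_force': 0.0, 'gripper_width': 0.09184952119115207}
```

View pics/top0.png

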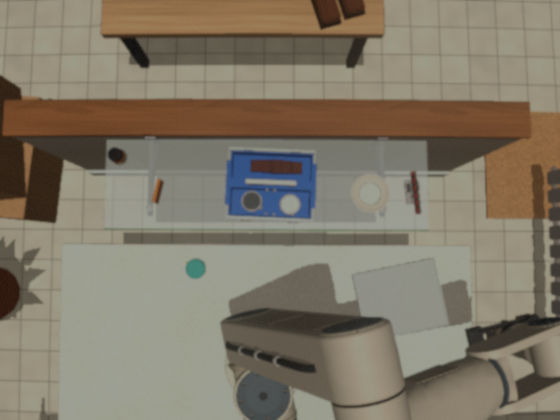

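View pics/side0.png

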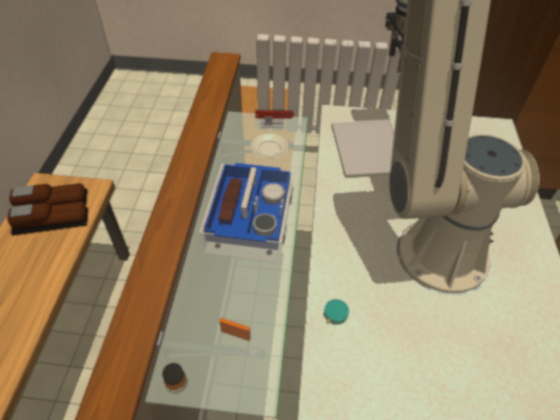

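Top view: tray centred about (271,186), handle bar (246..297,182), divider (157,190), tins (251,201) and (290,204). Side view: divider (236,329), handle (249,192). Zooming in for accurate pixels.

Run:
```python
from h import *
t=cv2.imread('pics/top0.png'); s=cv2.imread('pics/side0.png')
a=cv2.resize(t[140:235,140:330],None,fx=4,fy=4,interpolation=cv2.INTER_CUBIC)
b=cv2.resize(s[155:345,190:310],None,fx=3,fy=3,interpolation=cv2.INTER_CUBIC)
cv2.imwrite('pics/a.png',a);cv2.imwrite('pics/b.png',b)
for n,im,box in(('top',t,(140,160,180,220)),('side',s,(200,310,270,350))):
    x0,y0,x1,y1=box; h=cv2.cvtColor(im,cv2.COLOR_BGR2HSV)[y0:y1,x0:x1]
    m=((h[...,0]<16)&(h[...,1]>130)&(h[...,2]>70)).astype(np.uint8)
    c=max(cv2.findContours(m,0,1)[0],key=cv2.contourArea); c=c+np.array([x0,y0])
    print(n,m.sum(),cv2.minAreaRect(c),cv2.boxPoints(cv2.minAreaRect(c)).tolist())
for nm,A,B in(('handle',(246,181.5,297,183.5),(253.5,171,244.5,214)),):
    print(tri(*A[:2],*B[:2]),tri(*A[2:],*B[2:]))
print(tri(157,190,236,329))
```

```text
top 93 ((157.00001525878906, 190.5), (4.380265235900879, 21.321584701538086), 14.931418418884277) [[152.13694763183594, 200.23651123046875], [157.63072204589844, 179.63485717773438], [161.8630828857422, 180.76348876953125], [156.3693084716797, 201.36514282226562]]
side 368 ((234.25, 328.25), (32.88768768310547, 12.332881927490234), 18.434947967529297) [[216.6999969482422, 328.8999938964844], [220.59999084472656, 317.1999816894531], [251.8000030517578, 327.6000061035156], [247.90000915527344, 339.3000183105469]]
(array([0.524168  , 0.04722063, 0.30741187]), np.float64(0.010346078870756071)) (array([ 0.57107193, -0.10036019, -0.02653992]), np.float64(0.009706874529568721))
(array([0.52852852, 0.32826748, 0.07802126]), np.float64(0.0066367454458122945))
```

View pics/a.png

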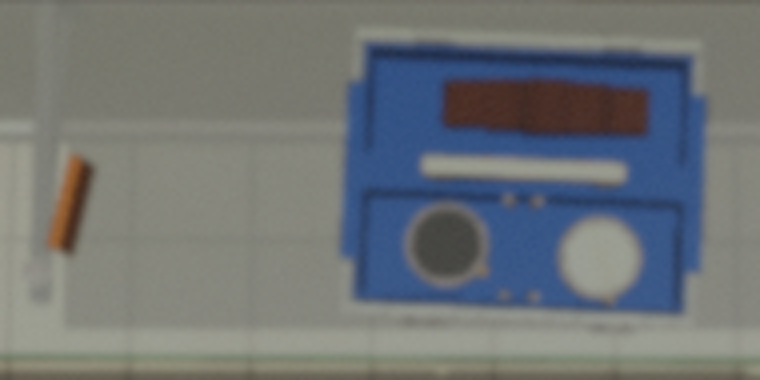

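View pics/b.png

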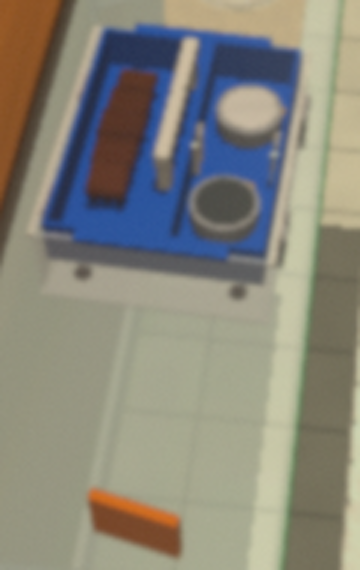

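Run:
```python
from h import *
T=lambda x,y:((x+.5)/4-.5+140,(y+.5)/4-.5+140)
S=lambda x,y:((x+.5)/3-.5+190,(y+.5)/3-.5+155)
F={'handle+y':((422,163),(163,158)),'handle-y':((626,173),(190,40)),
'tinA':((447,243),(226,207)),'tinB':((600,257),(252,108)),
'cornNear-':((355,298),(265,262)),'corn far-':((684,311),(300,50)),
'div+x':((80,155),(93,493)),'div-x':((60,248),(180,519)),
'brush':((545,106),(125,130)),'trayc+x+y':((367,46),(45,230)),'trayc+x-y':((692,58),(98,32))}
for k,(a,b) in F.items():
    P,e=tri(*T(*a),*S(*b)); print(k,P.round(4),round(e,4))
```

```text
handle+y [0.5463 0.0557 0.1866] 0.0034
handle-y [ 0.5423 -0.0884  0.1832] 0.0008
tinA [0.4964 0.0405 0.1112] 0.0038
tinB [ 0.4861 -0.0722  0.1191] 0.0032
cornNear- [0.4549 0.107  0.1259] 0.0029
corn far- [ 0.4467 -0.1324  0.1393] 0.0006
div+x [0.5631 0.3171 0.0968] 0.0037
div-x [0.4938 0.3308 0.0969] 0.0019
brush [ 0.5976 -0.0315  0.1189] 0.0039
trayc+x+y [0.641  0.0997 0.1315] 0.0015
trayc+x-y [ 0.6363 -0.1389  0.1337] 0.0059
```

```bash
cat > m.py <<'E'
from h import *
T=lambda x,y:((x+.5)/4-.5+140,(y+.5)/4-.5+140)
S=lambda x,y:((x+.5)/3-.5+190,(y+.5)/3-.5+155)
E
python3 - <<'E'
from m import *
z0=.0415
F=[('handle+y',(422,163),(163,158),.142),('handle-y',(626,173),(190,40),.142),
('rib s+',(509,199),None,.093),('rib s-',(537,201),None,.093),('rib o+',(504,295),None,.093),('rib o-',(533,296),None,.093),
('side rib s',None,(199,125),.093),('side rib o',None,(275,143),.093),
('tinA',(447,243),(226,207),.072),('tinB',(600,257),(252,108),.072),
('c-x+y',(355,298),(265,262),.094),('c-x-y',(684,311),(300,50),.094),('c+x+y',(367,46),(45,230),.094),('c+x-y',(692,58),(98,32),.094),
('div+x',(80,155),(93,493),.056),('div-x',(60,248),(180,519),.056)]
for k,a,b,h in F:
    print(k, onz('top',*T(*a),z0+h)[:2].round(4) if a else '', onz('side',*S(*b),z0+h)[:2].round(4) if b else '')
E
```

```text
handle+y [0.5484 0.0559] [0.5451 0.0532]
handle-y [ 0.5418 -0.0884] [ 0.5427 -0.0882]
rib s+ [ 0.5286 -0.0053] 
rib s- [ 0.5272 -0.0257] 
rib o+ [ 0.4584 -0.002 ] 
rib o- [ 0.4577 -0.0231] 
side rib s  [ 0.5277 -0.0314]
side rib o  [ 0.4581 -0.0181]
tinA [0.4981 0.0405] [0.4943 0.0425]
tinB [ 0.4882 -0.0724] [ 0.4851 -0.0774]
c-x+y [0.4557 0.1062] [0.4528 0.1142]
c-x-y [ 0.4472 -0.1327] [ 0.4466 -0.1363]
c+x+y [0.641  0.0995] [0.6391 0.1028]
c+x-y [ 0.633 -0.139] [ 0.6389 -0.1373]
div+x [0.5648 0.3172] [0.5611 0.3175]
div-x [0.4947 0.3307] [0.4927 0.3311]
```

Points agree with the given sizes (handle length 144, divider about 71 mm, shelf z ≈ 0.0415). Moving toward the divider.

Call:
apply_moves:
  targets:
    - {"linear":[0.2,0.48,0.25],"delta_rot":[0,0,-0.022],"hand":-1}
    - {"linear":[0.405,0.97,0.5],"delta_rot":[0,0,-0.044],"hand":-1}
    - {"linear":[0.405,0.97,0.5],"delta_rot":[0,0,-0.044],"hand":-1}
  newtons: 20

```text
clock: 0.4
eef_pos: [0.1744, -0.5287, 0.2566]
tool_rot: [3.126, 0.303, 0.002]
contact_force: [-0.8, -0.2, -0.4]
gripper_width: 0.0923
gripper_force: 0.0
```

Call:
apply_moves:
  targets:
    - {"linear":[0.2,0.48,0],"delta_rot":[0,0,-0.022],"hand":-1}
    - {"linear":[0.405,0.97,0],"delta_rot":[0,0,-0.044],"hand":-1}
    - {"linear":[0.405,0.97,0],"delta_rot":[0,0,-0.044],"hand":-1}

```text
clock: 0.7
eef_pos: [0.206, -0.4502, 0.254]
tool_rot: [-3.129, -0.249, 0.0]
contact_force: [-0.1, -0.6, 0.4]
gripper_width: 0.0918
gripper_force: 0.0
```

Call:
apply_moves:
  targets:
    - {"linear":[0.2,0.48,0],"delta_rot":[0,0,-0.022],"hand":-1}
    - {"linear":[0.405,0.97,0],"delta_rot":[0,0,-0.044],"hand":-1}
    - {"linear":[0.405,0.97,0],"delta_rot":[0,0,-0.044],"hand":-1}

```text
clock: 1.0
eef_pos: [0.2383, -0.3735, 0.2541]
tool_rot: [-3.134, -0.196, 0.0]
contact_force: [0.5, 0.2, 0.2]
gripper_width: 0.0918
gripper_force: 0.0
```

Call:
apply_moves:
  targets:
    - {"linear":[0.2,0.48,0],"delta_rot":[0,0,-0.022],"hand":-1}
    - {"linear":[0.405,0.97,0],"delta_rot":[0,0,-0.044],"hand":-1}
    - {"linear":[0.405,0.97,0],"delta_rot":[0,0,-0.044],"hand":-1}

```text
clock: 1.3
eef_pos: [0.271, -0.2965, 0.2544]
tool_rot: [-3.137, -0.143, -0.0]
contact_force: [-0.2, -0.4, 0.1]
gripper_width: 0.0915
gripper_force: 0.0
```

Call:
apply_moves:
  targets:
    - {"linear":[0.2,0.48,0],"delta_rot":[0,0,-0.022],"hand":-1}
    - {"linear":[0.405,0.97,0],"delta_rot":[0,0,-0.044],"hand":-1}
    - {"linear":[0.405,0.97,0],"delta_rot":[0,0,-0.044],"hand":-1}

```text
clock: 1.6
eef_pos: [0.3038, -0.2192, 0.2546]
tool_rot: [-3.14, -0.09, -0.001]
contact_force: [0.3, -0.3, -0.3]
gripper_width: 0.0918
gripper_force: 0.0
```

Call:
apply_moves:
  targets:
    - {"linear":[0.2,0.48,0],"delta_rot":[0,0,-0.022],"hand":-1}
    - {"linear":[0.405,0.97,0],"delta_rot":[0,0,-0.044],"hand":-1}
    - {"linear":[0.405,0.97,0],"delta_rot":[0,0,-0.044],"hand":-1}

```text
clock: 1.9
eef_pos: [0.3367, -0.1418, 0.2547]
tool_rot: [-3.141, -0.037, -0.001]
contact_force: [0.1, 0.0, 0.6]
gripper_width: 0.092
gripper_force: 0.0
```

Call:
apply_moves:
  targets:
    - {"linear":[0.2,0.48,0],"delta_rot":[0,0,-0.022],"hand":-1}
    - {"linear":[0.4,0.97,0],"delta_rot":[0,0,-0.044],"hand":-1}
    - {"linear":[0.4,0.97,0],"delta_rot":[0,0,-0.044],"hand":-1}

```text
clock: 2.2
eef_pos: [0.3691, -0.0644, 0.2548]
tool_rot: [-3.141, 0.018, -0.002]
contact_force: [0.0, 0.6, -0.3]
gripper_width: 0.0917
gripper_force: 0.0
```

Call:
apply_moves:
  targets:
    - {"linear":[0.2,0.48,0],"delta_rot":[0,0,-0.022],"hand":-1}
    - {"linear":[0.4,0.97,0],"delta_rot":[0,0,-0.044],"hand":-1}
    - {"linear":[0.4,0.97,0],"delta_rot":[0,0,-0.044],"hand":-1}

```text
clock: 2.5
eef_pos: [0.4013, 0.0129, 0.2547]
tool_rot: [-3.14, 0.074, -0.002]
contact_force: [0.4, -0.3, -0.2]
gripper_width: 0.0919
gripper_force: 0.0
```

Call:
apply_moves:
  targets:
    - {"linear":[0.2,0.48,0],"delta_rot":[0,0,-0.022],"hand":-1}
    - {"linear":[0.4,0.97,0],"delta_rot":[0,0,-0.044],"hand":-1}
    - {"linear":[0.4,0.97,0],"delta_rot":[0,0,-0.044],"hand":-1}

```text
clock: 2.8
eef_pos: [0.4335, 0.0902, 0.2546]
tool_rot: [-3.139, 0.129, -0.002]
contact_force: [-0.2, -0.2, -0.4]
gripper_width: 0.0919
gripper_force: 0.0
```

Call:
apply_moves:
  targets:
    - {"linear":[0.2,0.48,0],"delta_rot":[0,0,-0.022],"hand":-1}
    - {"linear":[0.4,0.97,0],"delta_rot":[0,0,-0.044],"hand":-1}
    - {"linear":[0.4,0.97,0],"delta_rot":[0,0,-0.044],"hand":-1}

```text
clock: 3.1
eef_pos: [0.4656, 0.1676, 0.2544]
tool_rot: [-3.136, 0.184, -0.002]
contact_force: [0.1, -1.4, -0.3]
gripper_width: 0.092
gripper_force: 0.0
```

Call:
apply_moves:
  targets:
    - {"linear":[0.2,0.48,0],"delta_rot":[0,0,-0.022],"hand":-1}
    - {"linear":[0.4,0.97,0],"delta_rot":[0,0,-0.044],"hand":-1}
    - {"linear":[0.4,0.97,0],"delta_rot":[0,0,-0.044],"hand":-1}

```text
clock: 3.4
eef_pos: [0.4976, 0.245, 0.2542]
tool_rot: [-3.132, 0.239, -0.002]
contact_force: [-0.2, -0.3, -0.6]
gripper_width: 0.0919
gripper_force: 0.0
```

Call:
apply_moves:
  targets:
    - {"linear":[0.2,0.48,0],"delta_rot":[0,0,-0.022],"hand":-1}
    - {"linear":[0.4,0.97,0],"delta_rot":[0,0,-0.044],"hand":-1}
    - {"linear":[0.4,0.97,0],"delta_rot":[0,0,-0.044],"hand":-1}
    - {"linear":[0.4,0.97,0],"delta_rot":[0,0,-0.044],"hand":-1}

```text
clock: 3.8
eef_pos: [0.5275, 0.3196, 0.2538]
tool_rot: [3.126, -0.293, -0.002]
contact_force: [0.2, -0.3, -0.2]
gripper_width: 0.0918
gripper_force: 0.0
```

Run:
```python
from h import *
from scipy.spatial.transform import Rotation as R
s=robot.read_state(); print(s['eef_pos'],s['joint_pos'],R.from_rotvec(s['tool_rot']).as_matrix().round(4))
im=eyes.camera('side'); cv2.imwrite('pics/s1.png',im); t=eyes.camera('top'); 
cv2.imwrite('pics/c1.png',np.vstack([cv2.resize(x,None,fx=3,fy=3,interpolation=cv2.INTER_CUBIC) for x in (im[220:360,170:310],)]))
```

```text
[0.52753583 0.31962572 0.25382954] [ 5.42933422e-01  3.07797456e-01  1.60788875e+00 -1.14854854e-03
  1.22789963e+00  2.30134644e+00] [[ 9.825e-01 -1.861e-01 -1.100e-03]
 [-1.861e-01 -9.825e-01 -2.000e-03]
 [-8.000e-04  2.100e-03 -1.000e+00]]
```

View pics/c1.png

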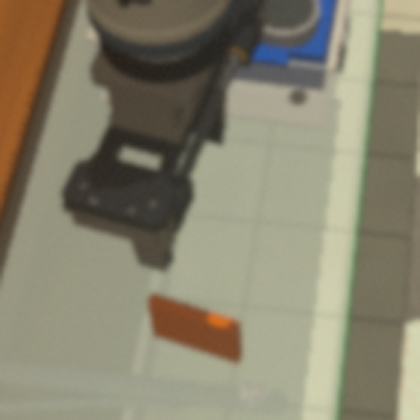

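Gripper hovers over the divider (at crop (195,328)), aligned. Descend and grip.

Call:
apply_moves:
  targets:
    - {"linear":[0.018,0.055,-0.5],"delta_rot":[0,0,0],"hand":-1}
    - {"linear":[0.018,0.055,-1],"delta_rot":[0,0,0],"hand":-1}
    - {"linear":[0.018,0.055,-1],"delta_rot":[0,0,0],"hand":-1}

```text
clock: 4.2
eef_pos: [0.5253, 0.3229, 0.17]
tool_rot: [3.122, -0.295, -0.011]
contact_force: [-1.2, -0.4, -1.2]
gripper_width: 0.0923
gripper_force: 0.0
```

Call:
apply_moves:
  targets:
    - {"linear":[0,0,-0.3],"delta_rot":[0,0,0],"hand":-1}
    - {"linear":[0,0,-0.6],"delta_rot":[0,0,0],"hand":-0.6}
    - {"linear":[0,0,-0.8],"delta_rot":[0,0,0],"hand":-0.6}
    - {"linear":[0,0,-1],"delta_rot":[0,0,0],"hand":-0.6}
    - {"linear":[0,0,-1],"delta_rot":[0,0,0],"hand":-0.6}

```text
clock: 4.7
eef_pos: [0.5279, 0.3255, 0.094]
tool_rot: [3.126, -0.295, -0.002]
contact_force: [0.4, -0.3, 0.4]
gripper_width: 0.0732
gripper_force: 0.0
```

Run:
```python
from h import *
s=robot.read_state(); print(s['eef_pos'],s['gripper_width'])
im=eyes.camera('side')
cv2.imwrite('pics/c2.png',cv2.resize(im[240:380,170:310],None,fx=4,fy=4,interpolation=cv2.INTER_CUBIC))
```

```text
[0.52793531 0.32548203 0.09403006] 0.07321337281742805
```

View pics/c2.png

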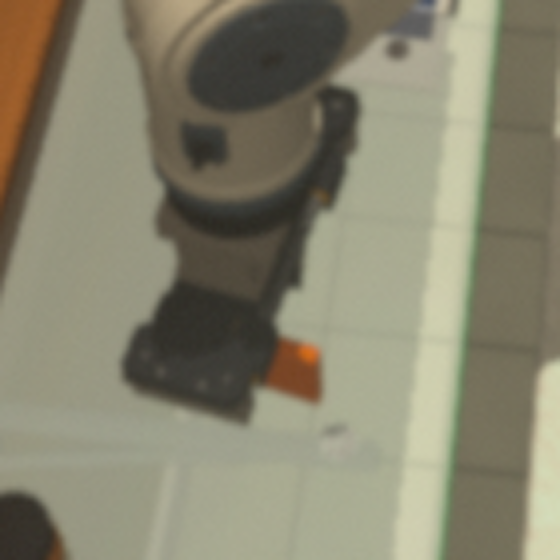

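Fingers straddle the divider (its −x end shows at crop (300,370)). Lower 20 mm and close.

Call:
apply_moves:
  targets:
    - {"linear":[0,-0.01,-0.12],"delta_rot":[0,0,0],"hand":-0.6}
    - {"linear":[0,-0.01,-0.25],"delta_rot":[0,0,0],"hand":-0.6}
    - {"linear":[0,-0.01,-0.25],"delta_rot":[0,0,0],"hand":-0.6}

```text
clock: 5.05
eef_pos: [0.5277, 0.3253, 0.0734]
tool_rot: [3.127, -0.295, -0.002]
contact_force: [-0.1, 0.3, -0.0]
gripper_width: 0.0733
gripper_force: 0.0
```

Call:
apply_moves:
  targets:
    - {"linear":[0,0,0],"delta_rot":[0,0,0],"hand":0}
    - {"linear":[0,0,0],"delta_rot":[0,0,0],"hand":0.5}
    - {"linear":[0,0,0],"delta_rot":[0,0,0],"hand":1}
    - {"linear":[0,0,0],"delta_rot":[0,0,0],"hand":1}
    - {"linear":[0,0,0],"delta_rot":[0,0,0],"hand":1}
    - {"linear":[0,0,0],"delta_rot":[0,0,0],"hand":1}
    - {"linear":[0,0,0],"delta_rot":[0,0,0],"hand":1}
    - {"linear":[0,0,0],"delta_rot":[0,0,0],"hand":1}
  newtons: 12

```text
clock: 5.85
eef_pos: [0.5284, 0.3258, 0.0746]
tool_rot: [-3.128, 0.295, -0.0]
contact_force: [0.6, -0.3, 0.7]
gripper_width: 0.0115
gripper_force: 0.5
```

Call:
apply_moves:
  targets:
    - {"linear":[0,0,0],"delta_rot":[0,0,0],"hand":1}
    - {"linear":[0,0,0],"delta_rot":[0,0,0],"hand":1}
    - {"linear":[0,0,0.25],"delta_rot":[0,0,0],"hand":1}
    - {"linear":[0,0,0.5],"delta_rot":[0,0,0],"hand":1}
    - {"linear":[0,0,1],"delta_rot":[0,0,0],"hand":1}
    - {"linear":[0,0,1],"delta_rot":[0,0,0],"hand":1}

```text
clock: 6.45
eef_pos: [0.531, 0.3274, 0.1595]
tool_rot: [-3.123, 0.294, -0.01]
contact_force: [-0.1, 0.4, 0.7]
gripper_width: 0.0099
gripper_force: 12.0
```

Call:
apply_moves:
  targets:
    - {"linear":[0,0,0.5],"delta_rot":[0,0,0],"hand":1}
    - {"linear":[0,0,1],"delta_rot":[0,0,0],"hand":1}
    - {"linear":[0,0,1],"delta_rot":[0,0,0],"hand":1}

```text
clock: 6.75
eef_pos: [0.5309, 0.3274, 0.2398]
tool_rot: [-3.123, 0.294, -0.011]
contact_force: [-0.1, 0.1, -0.2]
gripper_width: 0.0099
gripper_force: 12.0
```

Call:
apply_moves:
  targets:
    - {"linear":[-0.05,-0.5,0],"delta_rot":[0,0,0.02],"hand":1}
    - {"linear":[-0.1,-1,0],"delta_rot":[0,0,0.04],"hand":1}
    - {"linear":[-0.1,-1,0],"delta_rot":[0,0,0.05],"hand":1}

```text
clock: 7.05
eef_pos: [0.519, 0.242, 0.2333]
tool_rot: [3.13, -0.235, -0.003]
contact_force: [-0.5, 0.3, -0.2]
gripper_width: 0.0099
gripper_force: 12.0
```

Call:
apply_moves:
  targets:
    - {"linear":[-0.05,-0.5,0],"delta_rot":[0,0,0.02],"hand":1}
    - {"linear":[-0.1,-1,0],"delta_rot":[0,0,0.04],"hand":1}
    - {"linear":[-0.1,-1,0],"delta_rot":[0,0,0.05],"hand":1}

```text
clock: 7.35
eef_pos: [0.5114, 0.1626, 0.2336]
tool_rot: [3.135, -0.174, -0.002]
contact_force: [-0.5, -0.1, 0.2]
gripper_width: 0.0098
gripper_force: 12.0
```

Call:
apply_moves:
  targets:
    - {"linear":[-0.05,-0.5,0],"delta_rot":[0,0,0.02],"hand":1}
    - {"linear":[-0.1,-1,0],"delta_rot":[0,0,0.04],"hand":1}
    - {"linear":[-0.1,-1,0],"delta_rot":[0,0,0.05],"hand":1}

```text
clock: 7.65
eef_pos: [0.5038, 0.0833, 0.2338]
tool_rot: [3.139, -0.113, -0.002]
contact_force: [0.4, 0.8, -0.9]
gripper_width: 0.0099
gripper_force: 12.0
```

Call:
apply_moves:
  targets:
    - {"linear":[-0.05,-0.5,0],"delta_rot":[0,0,0.02],"hand":1}
    - {"linear":[-0.1,-1,0],"delta_rot":[0,0,0.04],"hand":1}
    - {"linear":[-0.13,-1,0],"delta_rot":[0,0,0.05],"hand":1}
    - {"linear":[-0.13,-1,0],"delta_rot":[0,0,0.05],"hand":1}

```text
clock: 8.05
eef_pos: [0.4941, 0.0062, 0.2341]
tool_rot: [-3.14, 0.051, 0.001]
contact_force: [0.8, 0.4, -1.7]
gripper_width: 0.01
gripper_force: 12.0
```

Run:
```python
from h import *
from scipy.spatial.transform import Rotation as R
s=robot.read_state(); print(s['eef_pos'],s['gripper_width'],s['gripper_force']); print(R.from_rotvec(s['tool_rot']).as_matrix().round(4))
im=eyes.camera('side'); cv2.imwrite('pics/s3.png',im); print(proj('side',s['eef_pos'])); cv2.imwrite('pics/t3.png',eyes.camera('top'))
cv2.imwrite('pics/c3.png',cv2.resize(im[130:280,180:340],None,fx=4,fy=4,interpolation=cv2.INTER_CUBIC))
```

```text
[0.49405971 0.00622535 0.23414918] 0.010009278782364647 11.9996939599514
[[ 9.995e-01 -3.250e-02 -3.000e-04]
 [-3.250e-02 -9.995e-01  8.000e-04]
 [-4.000e-04 -8.000e-04 -1.000e+00]]
[266.61029827 181.41972804]
```

View pics/c3.png

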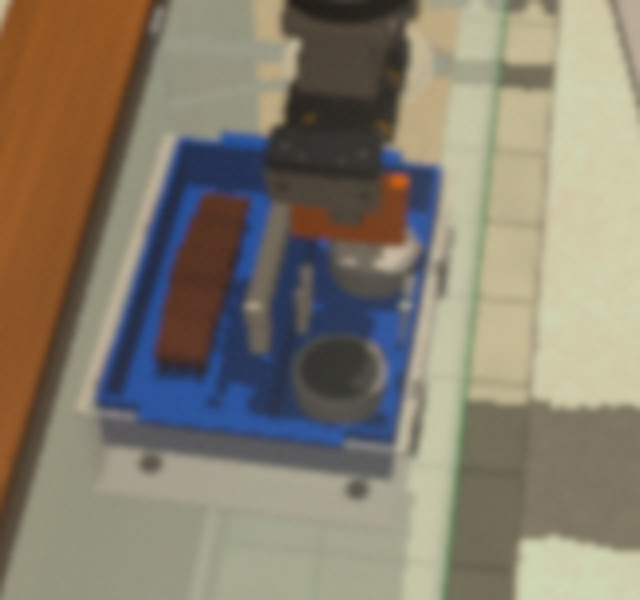

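Run:
```python
from h import *
S=lambda x,y:((x+.5)/4-.5+180,(y+.5)/4-.5+130)
for p in((290,235),(408,243)): print('bot',onz('side',*S(*p),.201)) 
print('top',onz('side',*S(410,180),.201+.056))
# ribs seen now: tops, at z .1345
for p in((305,266),(407,285)): print('rib near top?',onz('side',*S(*p),.1345))
for x in(-.036,.036): print((np.array(proj('side',[.494+x,.0112-x*.0325,.201]))-[180,130])*4)
for x in(-.032,.032): # expected rib +y tops
  for dy in(-.009,.009): print('rib',x,dy,(np.array(proj('side',[.493+x,-.0143-x*.037+dy,.1345]))-[180,130])*4)
```

```text
bot [0.53145468 0.00288    0.201     ]
bot [0.45674381 0.00081133 0.201     ]
top [0.45667717 0.00095747 0.257     ]
rib near top? [ 0.52815016 -0.03212363  0.1345    ]
rib near top? [ 0.45848227 -0.02328551  0.1345    ]
[402.62916755 254.70696516]
[289.17211981 241.90670156]
rib -0.032 -0.009 [401.55414865 284.46277145]
rib -0.032 0.009 [398.73368837 304.67444437]
rib 0.032 -0.009 [306.60623383 273.29810475]
rib 0.032 0.009 [302.90273145 293.31419446]
```

Run:
```python
from h import *
print(robot.read_state()['eef_pos'])
im=cv2.imread('pics/s3.png'); h=cv2.cvtColor(im,cv2.COLOR_BGR2HSV); m=((h[...,0]<16)&(h[...,1]>140)&(h[...,2]>60)).astype(np.uint8)[165:200,245:290]
print('\n'.join(''.join('#' if v else '.' for v in r) for r in m))
for n,f in(('side','s3'),('top','t3')):
    print(n,proj(n,[.494,.0062,.234]),proj(n,[.494-.036,.0112,.201]),proj(n,[.494-.036,.0112,.257]))
t=cv2.imread('pics/t3.png')
# ribs profile in first side picture: whitish columns near spine / outer ribs
s=cv2.imread('pics/side0.png'); 
for x0,x1 in((252,262),(277,287)):
    print(s[190:218,x0:x1,2])
```

```text
[0.49433209 0.00705619 0.23433431]
.............................................
.............................................
.............................................
.............................................
.............................................
.............................................
.............................................
.............................................
.............................................
...............................######........
..............................#######........
..............................#######........
..............................#######........
..............................######.........
...............................#####.........
..............................######.........
.........##...................######.........
........########..............######.........
........#########.........##.######..........
........#########.........#########..........
........##########.......##########..........
........###############.###########..........
........###########################..........
.......
[... 2431 characters left out ...]
83 107 155]
 [ 84  81  78  90 114 122  97  81 116 162]
 [ 76  69  69  84 107 111  91  84 125 169]
 [ 63  61  66  85 105 105  83  86 132 175]
 [ 55  59  78 107 126 113  86  94 140 180]
 [ 55  64  90 125 139 120  93 102 148 182]
 [ 55  61  82 110 119 104  84 108 154 183]
 [ 54  58  70  88  97  84  78 118 164 185]
 [ 54  57  67  85  91  77  84 127 172 188]
 [ 52  58  68  85  89  79  89 135 177 190]
 [ 53  59  70  85  84  76  98 146 184 191]
 [ 56  57  70  83  78  76 106 155 187 190]
 [ 55  58  71  79  73  77 116 163 189 189]
 [ 51  59  69  77  71  79 126 169 189 185]
 [ 55  57  64  70  69  84 130 174 188 181]
 [ 53  55  58  62  64  90 139 178 188 179]
 [ 54  54  55  56  64  99 146 181 186 178]]
```

Call:
apply_moves:
  targets:
    - {"linear":[-0.01,-0.13,-0.1],"delta_rot":[0,0,-0.005],"hand":1}
    - {"linear":[-0.014,-0.265,-0.3],"delta_rot":[0,0,-0.005],"hand":1}
    - {"linear":[-0.014,-0.265,-0.55],"delta_rot":[0,0,-0.005],"hand":1}
    - {"linear":[-0.014,-0.265,-0.75],"delta_rot":[0,0,-0.005],"hand":1}
    - {"linear":[-0.014,-0.265,-0.75],"delta_rot":[0,0,-0.005],"hand":1}
    - {"linear":[-0.014,-0.265,-0.75],"delta_rot":[0,0,-0.005],"hand":1}

```text
clock: 8.75
eef_pos: [0.4928, -0.0151, 0.1744]
tool_rot: [-3.141, 0.054, 0.001]
contact_force: [0.4, 0.6, -0.7]
gripper_width: 0.0097
gripper_force: 12.0
```

Run:
```python
from h import *
s=robot.read_state(); e=s['eef_pos']; print(e,s['tool_rot'],s['contact_force'])
im=eyes.camera('side'); cv2.imwrite('pics/s4.png',im)
cv2.imwrite('pics/c4.png',cv2.resize(im[160:235,230:310],None,fx=8,fy=8,interpolation=cv2.INTER_CUBIC))
y0=.035
for n,P in dict(botR=[e[0]-.036,e[1]+.005+.0013,e[2]-.033],botL=[e[0]+.036,e[1]+.005-.0013,e[2]-.033],topR=[e[0]-.036,e[1]+.005+.0013,e[2]+.023],ribo=[.461,-.013+.009,.1345],ribs=[.525,-.0155+.009,.1345]).items():
    print(n,((np.array(proj('side',P))-[230,160])*8).round())
```

```text
[ 0.4928134  -0.01511973  0.17439348] [-3.14112537e+00  5.35952547e-02  1.21032888e-03] [ 0.43968117  0.62405252 -0.71375579]
botR [412. 346.]
botL [196. 321.]
topR [416. 229.]
ribo [397. 370.]
ribs [206. 347.]
```

View pics/c4.png

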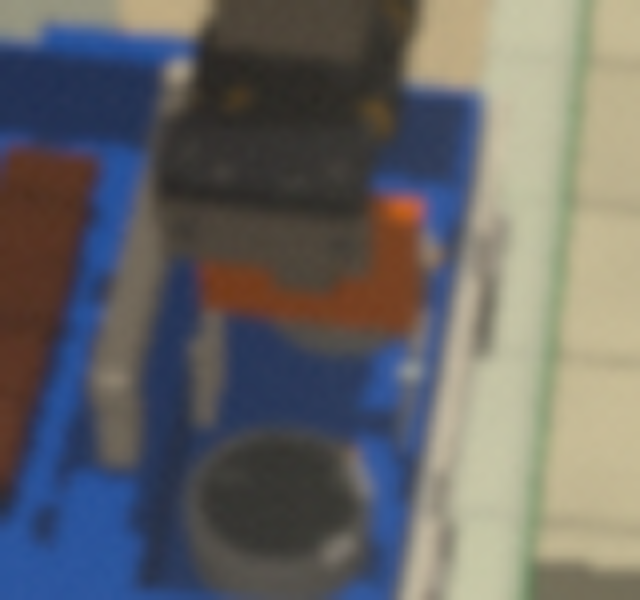

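Run:
```python
from h import *
s=robot.read_state(); e=s['eef_pos']; print(e)
for f,cols,r0,r1,zb,yt in(('s3',(254,256,258,260,262,275,277,278),183,196,.2008,None),('s4',(257,259,261,263,273,276,279,281),190,208,e[2]-.033,None)):
    im=cv2.imread(f'pics/{f}.png').astype(float); g=im[...,2]-im[...,0]; out=[]
    for c in cols:
        p=g[r0:r1,c-1:c+2].mean(1); hi=p.max(); k=int(p.argmax()); lo=p[k:].min(); th=(hi+lo)/2
        j=next(i for i in range(k,len(p)-1) if p[i+1]<th); v=r0+j+(p[j]-th)/(p[j]-p[j+1])
        out.append((c,round(v,2),onz('side',c,v,zb)[:2].round(4).tolist(),round(hi),round(lo)))
    print(f,*out,sep='\n ')
# rib peaks in first image
im=cv2.imread('pics/side0.png')
im4=cv2.imread('pics/s4.png')
print(im4[198:216,252:260,2]); print(im4[198:216,276:286,2])
for u,v in((256,198),(254.8,202.8),(282,199.8),(281,205.8)): print('rib',onz('side',u,v,.1345)[:2].round(4))
```

```text
[ 0.49327054 -0.01515026  0.17495795]
s3
 (254, np.float64(188.61), [0.5267, 0.0029], 82, -48)
 (256, np.float64(188.74), [0.5216, 0.0028], 90, -39)
 (258, np.float64(189.04), [0.5164, 0.0032], 89, -41)
 (260, np.float64(189.13), [0.5114, 0.0029], 86, -63)
 (262, np.float64(189.25), [0.5063, 0.0027], 85, -24)
 (275, np.float64(190.51), [0.4733, 0.0031], 85, 30)
 (277, np.float64(190.63), [0.4682, 0.0029], 85, 36)
 (278, np.float64(190.76), [0.4657, 0.0031], 83, 35)
s4
 (257, np.float64(198.37), [0.523, -0.0177], 83, -5)
 (259, np.float64(198.72), [0.5176, -0.0171], 87, -42)
 (261, np.float64(199.04), [0.5122, -0.0166], 86, -50)
 (263, np.float64(199.49), [0.5067, -0.0157], 82, -49)
 (273, np.float64(201.65), [0.4796, -0.0112], 83, -47)
 (276, np.float64(202.24), [0.4715, -0.0101], 84, -78)
 (279, np.float64(201.72), [0.4639, -0.0129], 83, -78)
 (281, np.float64(201.38), [0.4588, -0.0147], 66, -36)
[[ 36  43  60  89 107 108 104 102]
 [ 39  42  58  88 103  97  81  76]
 [ 41  45  62  85  99  90  65  52]
 [ 39  49  66  88  99  87  63  44]
 [ 45  61  82  98 102  89  61  44]
 [ 46  71  94 
[... 604 characters left out ...]
  79 105]
 [ 86  83  81  82  89 109 115  94  80 115]
 [ 76  73  66  67  81 103 109  88  83 124]
 [ 61  57  58  63  83 103 104  81  84 131]
 [ 51  52  56  77 107 123 113  86  92 139]
 [ 47  52  59  89 123 138 119  88 100 146]
 [ 48  49  57  79 106 118 101  82 106 153]
 [ 47  48  54  66  87  95  81  77 116 165]
 [ 48  51  52  66  83  90  77  80 126 171]
 [ 48  49  51  66  83  86  76  87 135 178]
 [ 47  49  53  67  81  82  73  97 146 183]
 [ 48  48  51  66  78  75  71 106 153 187]
 [ 46  48  51  66  77  71  74 116 163 189]
 [ 49  49  53  64  73  67  79 122 167 189]
 [ 53  49  52  61  69  65  81 130 175 187]]
rib [ 0.5269 -0.0254]
rib [ 0.5277 -0.008 ]
rib [ 0.4572 -0.0273]
rib [ 0.4577 -0.0058]
```

Call:
apply_moves:
  targets:
    - {"linear":[0,0.035,0],"delta_rot":[0,0,0],"hand":1}
    - {"linear":[0,0.035,-0.03],"delta_rot":[0,0,0],"hand":1}
    - {"linear":[0,0.035,-0.065],"delta_rot":[0,0,0],"hand":1}
    - {"linear":[0,0.035,-0.065],"delta_rot":[0,0,0],"hand":1}
    - {"linear":[0,0.035,-0.065],"delta_rot":[0,0,0],"hand":1}

```text
clock: 9.3
eef_pos: [0.4928, -0.0126, 0.1694]
tool_rot: [-3.141, 0.055, 0.0]
contact_force: [0.5, 0.0, -0.8]
gripper_width: 0.0095
gripper_force: 12.0
```

Run:
```python
from h import *
s=robot.read_state(); e=s['eef_pos']; print(e,s['contact_force'])
ims=[eyes.camera('side').astype(float) for _ in range(4)]; im=np.mean(ims,0); cv2.imwrite('pics/s5.png',im)
cv2.imwrite('pics/c5.png',cv2.resize(im.astype(np.uint8)[180:225,245:295],None,fx=13,fy=13,interpolation=cv2.INTER_CUBIC))
```

```text
[ 0.49281182 -0.01257817  0.16936291] [ 0.50423452  0.00291993 -0.83280084][ WARN:0@4.476] global loadsave.cpp:1063 imwrite_ Unsupported depth image for selected encoder is fallbacked to CV_8U.
```

View pics/c5.png

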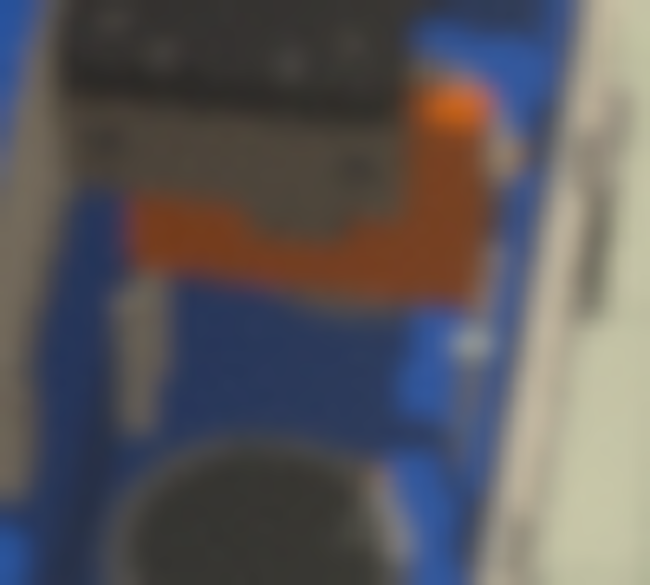

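Call:
apply_moves:
  targets:
    - {"linear":[0,0,-0.02],"delta_rot":[0,0,0],"hand":1}
    - {"linear":[0,0,-0.04],"delta_rot":[0,0,0],"hand":1}
    - {"linear":[0,0,-0.04],"delta_rot":[0,0,0],"hand":1}
    - {"linear":[0,0,-0.04],"delta_rot":[0,0,0],"hand":1}

```text
clock: 9.9
eef_pos: [0.4928, -0.0126, 0.1661]
tool_rot: [-3.141, 0.055, 0.0]
contact_force: [-0.5, -0.2, -0.6]
gripper_width: 0.0099
gripper_force: 12.0
```

Call:
apply_moves:
  targets:
    - {"linear":[0,0,-0.02],"delta_rot":[0,0,0],"hand":1}
    - {"linear":[0,0,-0.025],"delta_rot":[0,0,0],"hand":1}
    - {"linear":[0,0,-0.025],"delta_rot":[0,0,0],"hand":1}
    - {"linear":[0,0,-0.025],"delta_rot":[0,0,0],"hand":1}

```text
clock: 10.3
eef_pos: [0.4928, -0.0126, 0.1642]
tool_rot: [-3.141, 0.055, 0.0]
contact_force: [0.6, 0.4, 0.1]
gripper_width: 0.0099
gripper_force: 12.0
```

Call:
apply_moves:
  targets:
    - {"linear":[0,0,-0.015],"delta_rot":[0,0,0],"hand":1}
    - {"linear":[0,0,-0.03],"delta_rot":[0,0,0],"hand":1}
    - {"linear":[0,0,-0.03],"delta_rot":[0,0,0],"hand":1}
    - {"linear":[0,0,-0.03],"delta_rot":[0,0,0],"hand":1}

```text
clock: 10.7
eef_pos: [0.4928, -0.0126, 0.1617]
tool_rot: [-3.141, 0.055, 0.0]
contact_force: [-0.0, -0.6, -0.6]
gripper_width: 0.01
gripper_force: 12.0
```

Run:
```python
from h import *
s=robot.read_state(); e=s['eef_pos']; print(e,s['contact_force'],s['moment'])
im=np.mean([eyes.camera('side').astype(float) for _ in range(4)],0).astype(np.uint8); cv2.imwrite('pics/s6.png',im)
print(im[194:212,253:260,2]);print(im[197:212,274:286,2]); print((im[194:212,253:260].astype(int)[...,2]-im[194:212,253:260].astype(int)[...,0]))
print((im[197:212,274:286].astype(int)[...,2]-im[197:212,274:286].astype(int)[...,0]))
```

```text
[ 0.49281126 -0.01260231  0.16171096] [-0.04208598 -0.63834036 -0.57434892] [ 0.00887021  0.01589802 -0.03056119]
[[ 70  72  75  77  77  76  76]
 [ 70  74  77  78  77  78  77]
 [ 65  75  84  86  85  83  83]
 [ 55  76  96 101  99  97  95]
 [ 51  76 102 111 111 110 109]
 [ 48  74 100 113 115 115 115]
 [ 47  69  95 111 115 116 116]
 [ 50  73  95 111 115 114 113]
 [ 61  85 102 111 110 105 101]
 [ 70  94 105 106  97  82  74]
 [ 67  90 100 100  88  65  50]
 [ 64  87  99  99  87  62  43]
 [ 62  85 100 100  87  62  43]
 [ 58  83  98  98  85  61  43]
 [ 57  80  96  95  80  58  42]
 [ 57  80  95  91  70  48  42]
 [ 57  80  94  89  64  45  40]
 [ 56  79  93  86  62  44  40]]
[[ 83  91 103 115 118 118 116 110  95  76  63  74]
 [ 90  95 106 115 117 118 117 111 101  86  69  80]
 [102 105 111 116 117 118 117 116 111  98  78  87]
 [112 113 115 117 117 118 118 118 114  99  80  97]
 [116 117 118 118 117 118 118 118 112  93  79 106]
 [117 118 118 118 118 118 118 117 108  86  78 115]
 [115 117 116 115 115 117 117 116 104  82  80 123]
 [104 106 105 105 106 111 118 119 104  79  84 131]
 [ 75  77  78  79  
[... 1143 characters left out ...]
  -28]
 [  82   83   83   83   82   82   77   58   19  -29  -52  -21]
 [  83   84   82   82   81   82   76   54   10  -40  -52  -14]
 [  75   78   76   73   73   75   72   48    1  -46  -50   -8]
 [  46   47   41   34   36   45   52   35   -9  -51  -44   -3]
 [  -5   -5  -16  -29  -26   -5   18   17  -16  -50  -35    4]
 [ -40  -44  -60  -76  -75  -43   -8    3  -21  -48  -26   10]
 [ -47  -58  -79  -95  -94  -67  -26  -12  -34  -50  -19   15]
 [ -51  -68  -90 -102 -101  -77  -39  -25  -47  -49  -10   19]
 [ -52  -72  -95 -104 -101  -78  -41  -30  -52  -45   -3   22]
 [ -52  -71  -94 -102  -98  -74  -39  -33  -55  -38    1   25]
 [ -50  -65  -83  -90  -88  -68  -40  -42  -57  -30    7   27]]
```

Call:
apply_moves:
  targets:
    - {"linear":[0,0,-0.015],"delta_rot":[0,0,0],"hand":1}
    - {"linear":[0,0,-0.03],"delta_rot":[0,0,0],"hand":1}
    - {"linear":[0,0,-0.03],"delta_rot":[0,0,0],"hand":1}
    - {"linear":[0,0,-0.03],"delta_rot":[0,0,0],"hand":1}

```text
clock: 11.3
eef_pos: [0.4928, -0.0126, 0.1593]
tool_rot: [3.141, -0.054, -0.0]
contact_force: [-0.2, -1.1, -0.2]
gripper_width: 0.0098
gripper_force: 12.0
```

Call:
apply_moves:
  targets:
    - {"linear":[0,0,-0.015],"delta_rot":[0,0,0],"hand":1}
    - {"linear":[0,0,-0.03],"delta_rot":[0,0,0],"hand":1}
    - {"linear":[0,0,-0.03],"delta_rot":[0,0,0],"hand":1}
    - {"linear":[0,0,-0.03],"delta_rot":[0,0,0],"hand":1}

```text
clock: 11.7
eef_pos: [0.4928, -0.0126, 0.1569]
tool_rot: [3.141, -0.055, -0.0]
contact_force: [0.5, -0.6, -0.8]
gripper_width: 0.01
gripper_force: 12.0
```

Call:
apply_moves:
  targets:
    - {"linear":[0,0,-0.02],"delta_rot":[0,0,0],"hand":1}
    - {"linear":[0,0,-0.04],"delta_rot":[0,0,0],"hand":1}
    - {"linear":[0,0,-0.04],"delta_rot":[0,0,0],"hand":1}
    - {"linear":[0,0,-0.04],"delta_rot":[0,0,0],"hand":1}

```text
clock: 12.1
eef_pos: [0.4928, -0.0126, 0.1537]
tool_rot: [-3.141, 0.054, 0.0]
contact_force: [-0.9, 0.5, 0.3]
gripper_width: 0.0098
gripper_force: 12.0
```

Call:
apply_moves:
  targets:
    - {"linear":[0,0,-0.02],"delta_rot":[0,0,0],"hand":1}
    - {"linear":[0,0,-0.04],"delta_rot":[0,0,0],"hand":1}
    - {"linear":[0,0,-0.04],"delta_rot":[0,0,0],"hand":1}
    - {"linear":[0,0,-0.04],"delta_rot":[0,0,0],"hand":1}

```text
clock: 12.5
eef_pos: [0.4928, -0.0126, 0.1505]
tool_rot: [3.141, -0.055, -0.0]
contact_force: [0.4, -0.9, -0.2]
gripper_width: 0.0099
gripper_force: 12.0
```

Call:
apply_moves:
  targets:
    - {"linear":[0,0,-0.03],"delta_rot":[0,0,0],"hand":1}
    - {"linear":[0,0,-0.06],"delta_rot":[0,0,0],"hand":1}
    - {"linear":[0,0,-0.06],"delta_rot":[0,0,0],"hand":1}
    - {"linear":[0,0,-0.06],"delta_rot":[0,0,0],"hand":1}

```text
clock: 12.9
eef_pos: [0.4927, -0.0126, 0.1456]
tool_rot: [3.141, -0.055, -0.001]
contact_force: [-0.4, -0.5, -1.1]
gripper_width: 0.0099
gripper_force: 12.0
```

Call:
apply_moves:
  targets:
    - {"linear":[0,0,-0.03],"delta_rot":[0,0,0],"hand":1}
    - {"linear":[0,0,-0.05],"delta_rot":[0,0,0],"hand":1}
    - {"linear":[0,0,-0.05],"delta_rot":[0,0,0],"hand":1}
    - {"linear":[0,0,-0.05],"delta_rot":[0,0,0],"hand":1}

```text
clock: 13.3
eef_pos: [0.4928, -0.0126, 0.1417]
tool_rot: [3.141, -0.055, -0.0]
contact_force: [0.5, -0.4, -0.9]
gripper_width: 0.01
gripper_force: 12.0
```

Run:
```python
from h import *
s=robot.read_state(); e=s['eef_pos']; print(e,s['contact_force'],s['moment'])
im=np.mean([eyes.camera('side').astype(float) for _ in range(4)],0).astype(np.uint8); cv2.imwrite('pics/s7.png',im)
cv2.imwrite('pics/c7.png',cv2.resize(im[170:225,240:300],None,fx=10,fy=10,interpolation=cv2.INTER_CUBIC))
```

```text
[ 0.49279274 -0.01261842  0.1417151 ] [ 0.52660833 -0.4442976  -0.92522933] [-0.0981485   0.06332463  0.02611583]
```

View pics/c7.png

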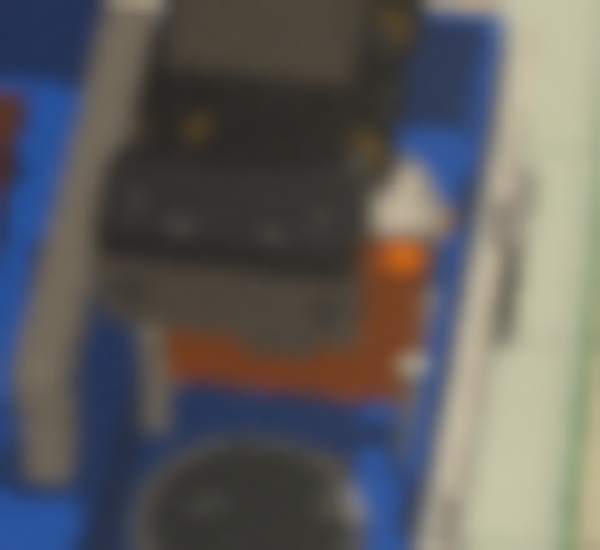

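The divider is now behind the +y ribs (outer rib top at crop (410,365) in front of the orange), so it is entering the slot freely. Continuing to the floor.

Call:
apply_moves:
  targets:
    - {"linear":[0,0,-0.03],"delta_rot":[0,0,0],"hand":1}
    - {"linear":[0,0,-0.06],"delta_rot":[0,0,0],"hand":1}
    - {"linear":[0,0,-0.09],"delta_rot":[0,0,0],"hand":1}
    - {"linear":[0,0,-0.09],"delta_rot":[0,0,0],"hand":1}
    - {"linear":[0,0,-0.09],"delta_rot":[0,0,0],"hand":1}

```text
clock: 14.0
eef_pos: [0.4927, -0.0126, 0.1344]
tool_rot: [-3.141, 0.055, 0.001]
contact_force: [0.5, -0.0, -0.5]
gripper_width: 0.0101
gripper_force: 12.0
```

Call:
apply_moves:
  targets:
    - {"linear":[0,0,-0.03],"delta_rot":[0,0,0],"hand":1}
    - {"linear":[0,0,-0.06],"delta_rot":[0,0,0],"hand":1}
    - {"linear":[0,0,-0.06],"delta_rot":[0,0,0],"hand":1}
    - {"linear":[0,0,-0.06],"delta_rot":[0,0,0],"hand":1}

```text
clock: 14.4
eef_pos: [0.4928, -0.0126, 0.1297]
tool_rot: [-3.141, 0.055, 0.0]
contact_force: [-0.1, -1.0, -0.4]
gripper_width: 0.01
gripper_force: 12.0
```

Call:
apply_moves:
  targets:
    - {"linear":[0,0,-0.02],"delta_rot":[0,0,0],"hand":1}
    - {"linear":[0,0,-0.03],"delta_rot":[0,0,0],"hand":1}
    - {"linear":[0,0,-0.03],"delta_rot":[0,0,0],"hand":1}
    - {"linear":[0,0,-0.03],"delta_rot":[0,0,0],"hand":1}

```text
clock: 14.8
eef_pos: [0.4929, -0.0126, 0.1274]
tool_rot: [-3.141, 0.055, 0.0]
contact_force: [-0.7, -0.5, -1.0]
gripper_width: 0.0097
gripper_force: 12.0
```

Call:
apply_moves:
  targets:
    - {"linear":[0,0,-0.02],"delta_rot":[0,0,0],"hand":1}
    - {"linear":[0,0,-0.02],"delta_rot":[0,0,0],"hand":1}
    - {"linear":[0,0,-0.02],"delta_rot":[0,0,0],"hand":1}

```text
clock: 15.1
eef_pos: [0.4928, -0.0126, 0.1257]
tool_rot: [3.141, -0.055, -0.0]
contact_force: [0.3, 0.5, -1.1]
gripper_width: 0.01
gripper_force: 12.0
```

Call:
apply_moves:
  targets:
    - {"linear":[0,0,-0.02],"delta_rot":[0,0,0],"hand":1}
    - {"linear":[0,0,-0.02],"delta_rot":[0,0,0],"hand":1}
    - {"linear":[0,0,-0.02],"delta_rot":[0,0,0],"hand":1}

```text
clock: 15.4
eef_pos: [0.4931, -0.0126, 0.1244]
tool_rot: [-3.141, 0.055, -0.001]
contact_force: [0.0, 0.2, 2.8]
gripper_width: 0.0097
gripper_force: 12.0
```

Call:
apply_moves:
  targets:
    - {"linear":[0,0,-0.015],"delta_rot":[0,0,0],"hand":1}
    - {"linear":[0,0,-0.015],"delta_rot":[0,0,0],"hand":1}
    - {"linear":[0,0,-0.015],"delta_rot":[0,0,0],"hand":1}

```text
clock: 15.7
eef_pos: [0.4933, -0.0126, 0.1238]
tool_rot: [3.141, -0.055, 0.002]
contact_force: [-2.5, 0.3, 11.2]
gripper_width: 0.01
gripper_force: 12.0
```

Floor touched at z=0.1246, precisely as predicted. Release and go up.

Call:
apply_moves:
  targets:
    - {"linear":[0,0,0.01],"delta_rot":[0,0,0],"hand":1}
    - {"linear":[0,0,0.015],"delta_rot":[0,0,0],"hand":0.7}
    - {"linear":[0,0,0.015],"delta_rot":[0,0,0],"hand":0.5}
    - {"linear":[0,0,0.015],"delta_rot":[0,0,0],"hand":0.4}
    - {"linear":[0,0,0.015],"delta_rot":[0,0,0],"hand":0.4}
    - {"linear":[0,0,0.015],"delta_rot":[0,0,0],"hand":0.4}
    - {"linear":[0,0,0.015],"delta_rot":[0,0,0],"hand":0.4}

```text
clock: 16.4
eef_pos: [0.4928, -0.0126, 0.1241]
tool_rot: [-3.141, 0.055, 0.0]
contact_force: [-0.1, -0.7, -0.6]
gripper_width: 0.0276
gripper_force: 0.0
```

Call:
apply_moves:
  targets:
    - {"linear":[0,0,0.1],"delta_rot":[0,0,0],"hand":0.4}
    - {"linear":[0,0,0.3],"delta_rot":[0,0,0],"hand":0.4}
    - {"linear":[0,0,0.6],"delta_rot":[0,0,0],"hand":0.4}
    - {"linear":[0,0,1],"delta_rot":[0,0,0],"hand":0.4}
    - {"linear":[0,0,1],"delta_rot":[0,0,0],"hand":0.4}

```text
clock: 16.9
eef_pos: [0.4954, -0.0127, 0.2085]
tool_rot: [3.141, -0.055, 0.011]
contact_force: [-0.6, -0.4, -0.3]
gripper_width: 0.0274
gripper_force: 0.0
```

Call:
apply_moves:
  targets:
    - {"linear":[0,0,0.3],"delta_rot":[0,0,0],"hand":0.4}
    - {"linear":[0,0,0.3],"delta_rot":[0,0,0.18],"hand":0.1}
    - {"linear":[0,0,0.3],"delta_rot":[0,0,0.36],"hand":0.1}
    - {"linear":[0,0,0.3],"delta_rot":[0,0,0.54],"hand":0.1}
    - {"linear":[0,0,0.3],"delta_rot":[0,0,0.72],"hand":0.1}
    - {"linear":[0,0,0.3],"delta_rot":[0,0,0.9],"hand":0.1}
    - {"linear":[0,0,0.3],"delta_rot":[0,0,1],"hand":0.1}
    - {"linear":[0,0,0.3],"delta_rot":[0,0,1],"hand":0.1}

```text
clock: 17.7
eef_pos: [0.4926, -0.0126, 0.228]
tool_rot: [-2.922, -1.153, 0.001]
contact_force: [-0.4, 0.3, 0.4]
gripper_width: 0.0414
gripper_force: 0.0
```

Call:
apply_moves:
  targets:
    - {"linear":[0.2,0,0],"delta_rot":[0,0,0.18],"hand":0.1}
    - {"linear":[0.4,0,0],"delta_rot":[0,0,0.36],"hand":0.1}
    - {"linear":[0.64,0,0],"delta_rot":[0,0,0.54],"hand":0.1}
    - {"linear":[0.64,-0.03,0],"delta_rot":[0,0,0.72],"hand":0.1}
    - {"linear":[0.64,-0.03,0],"delta_rot":[0,0,0.9],"hand":0.1}
    - {"linear":[0.64,-0.03,0],"delta_rot":[0,0,1],"hand":0.1}
    - {"linear":[0.64,-0.03,0],"delta_rot":[0,0,1],"hand":0.1}
    - {"linear":[0.64,-0.03,0],"delta_rot":[0,0,1],"hand":0.1}

```text
clock: 18.5
eef_pos: [0.5439, -0.015, 0.2281]
tool_rot: [-2.264, -2.178, 0.0]
contact_force: [-0.4, 0.0, -0.3]
gripper_width: 0.0413
gripper_force: 0.0
```

Run:
```python
from h import *
from scipy.spatial.transform import Rotation as R
s=robot.read_state(); e=s['eef_pos']; print(e,s['gripper_width'],s['joint_pos']); print(R.from_rotvec(s['tool_rot']).as_matrix().round(4))
im=np.mean([eyes.camera('side').astype(float) for _ in range(3)],0).astype(np.uint8); cv2.imwrite('pics/s8.png',im)
cv2.imwrite('pics/c8.png',cv2.resize(im[120:260,190:310],None,fx=4.2,fy=4.2,interpolation=cv2.INTER_CUBIC))
```

```text
[ 0.54394703 -0.01498528  0.22808882] 0.04130861003996955 [-3.02867827e-02  2.14227702e-01  1.79221052e+00 -2.00090440e-05
  1.13534404e+00  8.42960885e-03]
[[ 3.870e-02  9.993e-01 -2.000e-04]
 [ 9.993e-01 -3.870e-02 -0.000e+00]
 [-0.000e+00 -2.000e-04 -1.000e+00]]
```

View pics/c8.png

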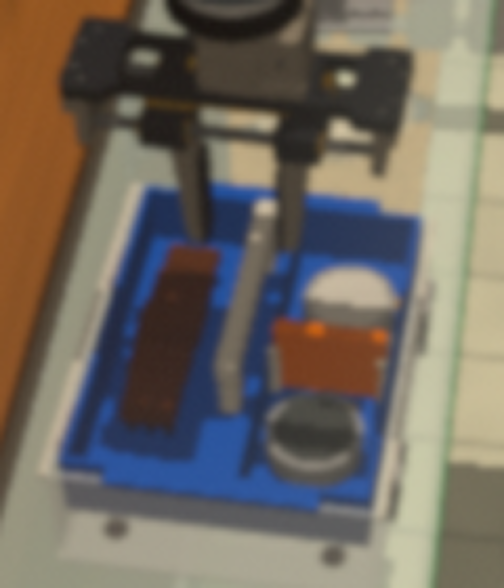

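Divider stands seated between the tins (crop (330,360)) and fingers straddle the handle bar (end at (262,210)). Descend on the handle.

Call:
apply_moves:
  targets:
    - {"linear":[0.01,0,-0.3],"delta_rot":[0,0,0],"hand":0.1}
    - {"linear":[0.01,0,-0.55],"delta_rot":[0,0,0],"hand":0.1}
    - {"linear":[0.01,0,-0.75],"delta_rot":[0,0,0],"hand":0.1}
    - {"linear":[0.01,0,-0.88],"delta_rot":[0,0,0],"hand":0.1}
    - {"linear":[0.01,0,-0.88],"delta_rot":[0,0,0],"hand":0.1}
    - {"linear":[0.01,0,-0.88],"delta_rot":[0,0,0],"hand":0.1}

```text
clock: 19.25
eef_pos: [0.545, -0.015, 0.158]
tool_rot: [2.26, 2.182, 0.0]
contact_force: [0.1, 0.0, 0.4]
gripper_width: 0.0412
gripper_force: 0.0
```

Call:
apply_moves:
  targets:
    - {"linear":[0,0,0],"delta_rot":[0,0,0],"hand":0.4}
    - {"linear":[0,0,0],"delta_rot":[0,0,0],"hand":0.6}
    - {"linear":[0,0,0],"delta_rot":[0,0,0],"hand":0.65}
    - {"linear":[0,0,0],"delta_rot":[0,0,0],"hand":0.7}
    - {"linear":[0,0,0],"delta_rot":[0,0,0],"hand":1}
    - {"linear":[0,0,0],"delta_rot":[0,0,0],"hand":1}
    - {"linear":[0,0,0],"delta_rot":[0,0,0],"hand":1}
    - {"linear":[0,0,0],"delta_rot":[0,0,0],"hand":1}
  newtons: 15

```text
clock: 20.05
eef_pos: [0.5444, -0.015, 0.1579]
tool_rot: [-2.259, -2.182, 0.001]
contact_force: [-4.2, -0.0, 4.8]
gripper_width: 0.0143
gripper_force: 15.0
```

Run:
```python
from h import *
s=robot.read_state(); print(s['eef_pos'],s['contact_force'],s['gripper_width'],s['gripper_force'])
im=np.mean([eyes.camera('side').astype(float) for _ in range(3)],0).astype(np.uint8); cv2.imwrite('pics/s9.png',im)
cv2.imwrite('pics/c9.png',cv2.resize(im[120:260,190:310],None,fx=4.2,fy=4.2,interpolation=cv2.INTER_CUBIC))
```

```text
[ 0.54438423 -0.01497042  0.15789451] [-4.18635909 -0.04165523  4.81948691] 0.014303523138764334 15.000394731760025
```

Handle held (14.3 mm opening). Firm the grip and lift slowly. (I have used up my picture views, so I'll check numerically from here on.)

Call:
apply_moves:
  targets:
    - {"linear":[0,0,0],"delta_rot":[0,0,0],"hand":1}
    - {"linear":[0,0,0],"delta_rot":[0,0,0],"hand":1}
    - {"linear":[0,0,0],"delta_rot":[0,0,0],"hand":1}
    - {"linear":[0,0,0.02],"delta_rot":[0,0,0],"hand":1}
    - {"linear":[0,0,0.04],"delta_rot":[0,0,0],"hand":1}
    - {"linear":[0,0,0.06],"delta_rot":[0,0,0],"hand":1}
    - {"linear":[0,0,0.08],"delta_rot":[0,0,0],"hand":1}
    - {"linear":[0,0,0.1],"delta_rot":[0,0,0],"hand":1}
    - {"linear":[0,0,0.1],"delta_rot":[0,0,0],"hand":1}
    - {"linear":[0,0,0.1],"delta_rot":[0,0,0],"hand":1}
  newtons: 60

```text
clock: 21.2
eef_pos: [0.5449, -0.015, 0.1658]
tool_rot: [2.26, 2.182, 0.0]
contact_force: [-0.7, -0.0, -5.4]
gripper_width: 0.0136
gripper_force: 60.0
```

Run:
```python
from h import *
s=robot.read_state(); print(s['eef_pos'],s['contact_force'],s['moment'],s['gripper_width'])
```

```text
[ 0.54489408 -0.01499532  0.16581313] [-7.20935912e-01 -2.34373854e-03 -5.40296003e+00] [ 0.01839942 -0.16882754  0.04168407] 0.013604783301893757
```

The tray hangs freely (5.4 N ≈ 0.55 kg). Lifting the remaining ~94 mm.

Call:
apply_moves:
  targets:
    - {"linear":[0,0,0.03],"delta_rot":[0,0,0],"hand":1}
    - {"linear":[0,0,0.07],"delta_rot":[0,0,0],"hand":1}
    - {"linear":[0,0,0.11],"delta_rot":[0,0,0],"hand":1}
    - {"linear":[0,0,0.16],"delta_rot":[0,0,0],"hand":1}
    - {"linear":[0,0,0.21],"delta_rot":[0,0,0],"hand":1}
    - {"linear":[0,0,0.26],"delta_rot":[0,0,0],"hand":1}
    - {"linear":[0,0,0.31],"delta_rot":[0,0,0],"hand":1}
    - {"linear":[0,0,0.36],"delta_rot":[0,0,0],"hand":1}
    - {"linear":[0,0,0.41],"delta_rot":[0,0,0],"hand":1}
    - {"linear":[0,0,0.46],"delta_rot":[0,0,0],"hand":1}
    - {"linear":[0,0,0.51],"delta_rot":[0,0,0],"hand":1}
    - {"linear":[0,0,0.56],"delta_rot":[0,0,0],"hand":1}

```text
clock: 22.4
eef_pos: [0.5448, -0.015, 0.2109]
tool_rot: [-2.26, -2.182, 0.0]
contact_force: [0.3, -1.1, -5.3]
gripper_width: 0.0137
gripper_force: 60.0
```

Call:
apply_moves:
  targets:
    - {"linear":[0,0,0.05],"delta_rot":[0,0,0],"hand":1}
    - {"linear":[0,0,0.1],"delta_rot":[0,0,0],"hand":1}
    - {"linear":[0,0,0.15],"delta_rot":[0,0,0],"hand":1}
    - {"linear":[0,0,0.2],"delta_rot":[0,0,0],"hand":1}
    - {"linear":[0,0,0.26],"delta_rot":[0,0,0],"hand":1}
    - {"linear":[0,0,0.32],"delta_rot":[0,0,0],"hand":1}
    - {"linear":[0,0,0.38],"delta_rot":[0,0,0],"hand":1}
    - {"linear":[0,0,0.44],"delta_rot":[0,0,0],"hand":1}
    - {"linear":[0,0,0.5],"delta_rot":[0,0,0],"hand":1}
    - {"linear":[0,0,0.55],"delta_rot":[0,0,0],"hand":1}
    - {"linear":[0,0,0.59],"delta_rot":[0,0,0],"hand":1}
    - {"linear":[0,0,0.62],"delta_rot":[0,0,0],"hand":1}

```text
clock: 23.6
eef_pos: [0.5449, -0.015, 0.2605]
tool_rot: [2.26, 2.182, 0.0]
contact_force: [-0.3, -0.1, -5.9]
gripper_width: 0.0134
gripper_force: 60.0
```

Call:
apply_moves:
  targets:
    - {"linear":[0,0,0],"delta_rot":[0,0,0],"hand":1}
    - {"linear":[0,0,0],"delta_rot":[0,0,0],"hand":1}
    - {"linear":[0,0,0],"delta_rot":[0,0,0],"hand":1}
    - {"linear":[0,0,0],"delta_rot":[0,0,0],"hand":1}
    - {"linear":[0,0,0],"delta_rot":[0,0,0],"hand":1}
    - {"linear":[0,0,0],"delta_rot":[0,0,0],"hand":1}

```text
clock: 24.2
eef_pos: [0.5448, -0.015, 0.2601]
tool_rot: [-2.26, -2.182, 0.0]
contact_force: [-0.9, 0.5, -6.9]
gripper_width: 0.0135
gripper_force: 60.0
```

Run:
```python
from h import *
s=robot.read_state(); print(s['eef_pos'],s['tool_rot'],s['contact_force'],s['moment'],s['gripper_width'])
im=np.mean([eyes.camera('side').astype(float) for _ in range(3)],0).astype(np.uint8); cv2.imwrite('pics/s10.png',im)
def parts(im):
    h=cv2.cvtColor(im,cv2.COLOR_BGR2HSV)
    b=((h[...,0]>100)&(h[...,0]<125)&(h[...,1]>120)&(h[...,2]>40)).astype(np.uint8); b[:,:150]=0;b[:,350:]=0
    o=((h[...,0]<16)&(h[...,1]>130)&(h[...,2]>70)).astype(np.uint8);o[:,:235]=0;o[:,310:]=0;o[:130]=0;o[280:]=0
    for n,m in(('blue',b),('or',o)):
        c=max(cv2.findContours(m,0,1)[0],key=cv2.contourArea); print(n,cv2.boundingRect(c),cv2.contourArea(c)); 
        if n=='blue': print(cv2.approxPolyDP(cv2.convexHull(c),4,True)[:,0].tolist())
for f in('side0','s8','s10'): print(f); parts(cv2.imread(f'pics/{f}.png'))
```

```text
[ 0.54484139 -0.01499962  0.2601232 ] [-2.25965624e+00 -2.18246973e+00  1.00770721e-04] [-0.87658145  0.53908985 -6.86459467] [ 0.00484349 -0.21752464  0.02579932] 0.013485207398321196
side0
blue (205, 164, 84, 77) 3600.5
[[288, 174], [277, 238], [240, 238], [205, 229], [226, 165], [277, 168]]
or (235, 180, 5, 18) 31.0
s8
blue (205, 164, 84, 77) 1825.0
[[226, 165], [288, 173], [277, 238], [248, 239], [205, 229]]
or (256, 196, 26, 17) 327.0
s10
blue (199, 141, 82, 77) 1824.5
[[220, 141], [233, 146], [280, 191], [278, 211], [242, 217], [203, 213], [199, 201]]
or (254, 168, 29, 19) 399.5
```

Run:
```python
from h import *
dz=.2601-.1579; 
for n,(u,v),z in(('far+x',(226,165),.1365),('near+x',(205,229),.1365),('near-x',(277,238),.1365),('far-x',(288,173),.1365),('div tl',(256,196),.149)):
    P=onz('side',u,v,z); print(n,(u,v),'level->',proj('side',P+[0.0005,0,dz]).round(1), 'if +3deg about x',proj('side',P+[0,0,dz+.052*(P[1]+.015)]).round(1))
im=cv2.imread('pics/s10.png'); h=cv2.cvtColor(im,cv2.COLOR_BGR2HSV)
b=(h[...,0]>100)&(h[...,0]<125)&(h[...,1]>120)&(h[...,2]>40)
print('rows 195..222, cols 196..286'); print('\n'.join(''.join('%2x'%(im[r,c,0]//8) if b[r,c] else ' .' for c in range(196,286,2)) for r in range(190,222)))
print('far'); print('\n'.join(''.join('%2x'%(im[r,c,0]//8) if b[r,c] else ' .' for c in range(210,296,2)) for r in range(136,158)))
```

```text
far+x (226, 165) level-> [223.2 137.3] if +3deg about x [223.5 139.1]
near+x (205, 229) level-> [200.3 201.9] if +3deg about x [200.2 200.3]
near-x (277, 238) level-> [277.4 211.2] if +3deg about x [277.6 209.5]
far-x (288, 173) level-> [289.  145.3] if +3deg about x [289.1 147. ]
div tl (256, 196) level-> [254.9 168.1] if +3deg about x [255.1 168.2]
rows 195..222, cols 196..286
 . . . . e 8 9 e12 e . . . . . . . . b b b b . . . b a . . . . . . . . . . . . . . c . . .
 . . . . d 8 91013 e . . . . . . . 9 b b d d e . e e b . . . . . . . . . . . . . . d d . .
 . . . f c . a1113 e . . . . . . . a b b f1011111111 c . . . . . . . . . . . . . . f e . .
 . . . f b . b1213 f . . . . . . . a b c111213131312 c . . . . . . . . . . . . . .11 e . .
 . . . f a . c1212 f . . . . . . . a b c121313131312 b . . . . . . . . . . . . . .11 e . .
 . . . f 9 . d12 f c 9 . . . . . . b b d121313131312 b . . . . . . . . . . . . . .12 f . .
 . . . e . 9 f13 e b a . 9 . 9 . . b b d131313131311 a c . . . . . . . . . . . . .1311 . .
 . . . d . 91013 d b a a a 9 a . 9 b b f131313131310 9 c . . . . . . . . . . . . 
[... 3411 characters left out ...]
 . .
 . . . . d 8 a1011 d . . . . . . . . . . . . . . e 9 a a a a a a a a . . . a b e . . .
 . . . e b 8 c1211 . . . . . . . . . . . . . . . d 9 a a a a a a a a . . . a b f . . .
 . . . f a 8 d1310 . . . . . . . . . . . . . . . c 9 a b a a a a a a . . . a b f . . .
 . . . f 9 8 e13 f . . . . . . . . . . . . . . . b a d d c b b a a a a a a . b f . . .
 . . . e 9 91013 . . . . . . . . . . . . . . . . b c1111 f e d c b b b b b b b f . . .
 . . . e 8 91112 . . . . . . . . . . . . . . . . a d1313121111 . . . e e d c c f . . .
 . . . d 8 a1210 . . . . . . . . . . . . . . . . a e131312 . . . . . .1110 f f10 . . .
 . . e b 8 c12 e . . . . . . . . . . . . . . . . 9 f1313 . . . . . . . .12121110 . . .
```

Corners match a level, 102 mm lifted tray to about a pixel, and the divider is where predicted. Hold still for over 3 s.

Call:
apply_moves:
  targets:
    - {"linear":[0,0,0],"hand":1,"delta_rot":[0,0,0]}
    - {"linear":[0,0,0],"hand":1,"delta_rot":[0,0,0]}
    - {"linear":[0,0,0],"hand":1,"delta_rot":[0,0,0]}
    - {"linear":[0,0,0],"hand":1,"delta_rot":[0,0,0]}
    - {"linear":[0,0,0],"hand":1,"delta_rot":[0,0,0]}
    - {"linear":[0,0,0],"hand":1,"delta_rot":[0,0,0]}
    - {"linear":[0,0,0],"hand":1,"delta_rot":[0,0,0]}
    - {"linear":[0,0,0],"hand":1,"delta_rot":[0,0,0]}
    - {"linear":[0,0,0],"hand":1,"delta_rot":[0,0,0]}
    - {"linear":[0,0,0],"hand":1,"delta_rot":[0,0,0]}
    - {"linear":[0,0,0],"hand":1,"delta_rot":[0,0,0]}
    - {"linear":[0,0,0],"hand":1,"delta_rot":[0,0,0]}

```text
clock: 25.55
eef_pos: [0.5449, -0.015, 0.2602]
tool_rot: [-2.26, -2.183, 0.0]
contact_force: [-0.0, 0.1, -6.2]
gripper_width: 0.0133
gripper_force: 60.0
```

Call:
apply_moves:
  targets:
    - {"linear":[0,0,0],"hand":1,"delta_rot":[0,0,0]}
    - {"linear":[0,0,0],"hand":1,"delta_rot":[0,0,0]}
    - {"linear":[0,0,0],"hand":1,"delta_rot":[0,0,0]}
    - {"linear":[0,0,0],"hand":1,"delta_rot":[0,0,0]}
    - {"linear":[0,0,0],"hand":1,"delta_rot":[0,0,0]}
    - {"linear":[0,0,0],"hand":1,"delta_rot":[0,0,0]}
    - {"linear":[0,0,0],"hand":1,"delta_rot":[0,0,0]}
    - {"linear":[0,0,0],"hand":1,"delta_rot":[0,0,0]}
    - {"linear":[0,0,0],"hand":1,"delta_rot":[0,0,0]}
    - {"linear":[0,0,0],"hand":1,"delta_rot":[0,0,0]}
    - {"linear":[0,0,0],"hand":1,"delta_rot":[0,0,0]}
    - {"linear":[0,0,0],"hand":1,"delta_rot":[0,0,0]}

```text
clock: 26.75
eef_pos: [0.5449, -0.015, 0.2602]
tool_rot: [-2.26, -2.182, 0.0]
contact_force: [0.2, -0.1, -6.0]
gripper_width: 0.0133
gripper_force: 60.0
```

Call:
apply_moves:
  targets:
    - {"linear":[0,0,0],"hand":1,"delta_rot":[0,0,0]}
    - {"linear":[0,0,0],"hand":1,"delta_rot":[0,0,0]}
    - {"linear":[0,0,0],"hand":1,"delta_rot":[0,0,0]}
    - {"linear":[0,0,0],"hand":1,"delta_rot":[0,0,0]}
    - {"linear":[0,0,0],"hand":1,"delta_rot":[0,0,0]}
    - {"linear":[0,0,0],"hand":1,"delta_rot":[0,0,0]}
    - {"linear":[0,0,0],"hand":1,"delta_rot":[0,0,0]}
    - {"linear":[0,0,0],"hand":1,"delta_rot":[0,0,0]}
    - {"linear":[0,0,0],"hand":1,"delta_rot":[0,0,0]}
    - {"linear":[0,0,0],"hand":1,"delta_rot":[0,0,0]}
    - {"linear":[0,0,0],"hand":1,"delta_rot":[0,0,0]}
    - {"linear":[0,0,0],"hand":1,"delta_rot":[0,0,0]}

```text
clock: 27.95
eef_pos: [0.5448, -0.015, 0.2602]
tool_rot: [-2.26, -2.183, 0.0]
contact_force: [1.2, -0.8, -5.8]
gripper_width: 0.0134
gripper_force: 60.0
```

```bash
python3 -c "
from station import job; print(job.job_done())"
```

```text
the job is handed in; nothing more can be done
None
```

The job is handed in, with no verdict shown: the divider is seated in the slot and let go, and by my measurements the tray is held level about 60 mm above the box rim and was still for over 3 s; I viewed 11 pictures, one over the limit of 10.

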